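Unlock the tile press guard and mesh the ribbed die with its bed

ROBOT

A 6-joint arm with a two-finger parallel gripper is mounted at the origin on a cart in front of the work surface, level with it; the furniture and walls round the work are solid. World frame = base frame: x ahead of the robot, y to its left, z up, the work surface at z = 0. Lengths are in m, angles in rad, forces in N, time in s.
With the tool pointing down it reaches from about 0.25 to 0.775 m from the base axis. Payload 4 kg.
Tool frame: the origin (TCP) lies at the centre of the arm's flange, where the gripper is bolted on; the fingertips stand 199 mm ahead of it and the grasp point (between the pads) lies 180 mm ahead of it (robot.tcp_to_tips is the z of the fingertips in the tool frame, in m); z points along the fingers, y is the line along which they close (so a half turn about z gives the same grasp; the last joint's range is limited). The gripper opens to 94 mm and grips with 3 to 60 N. Pads are 16 mm wide; open, the fingers measure 119 mm over their backs; the gripper's body (75 mm by 177 mm) begins 78 mm behind the grasp point.
Start: joints at [1.102, 0.087, 1.371, -0, 1.684, -0.103], TCP at [0.197, 0.514, 0.405] pointing down, gripper open.
Joint ranges: [-3.1, 3.1], [-0.76, 2.03], [0.27, 2.55], [-1.08, 4.22], [0.17, 2.65], [-2.57, 2.57]. Speed limits (rad/s): [2.79, 2.79, 3.14, 3.14, 3.14, 3.14].

INTERFACE

Orientations are given as [roll, pitch, yaw] about the fixed x, y, z axes, in that order (R = Rz(yaw) Ry(pitch) Rx(roll)).
In Python, from bench import robot gives the robot as it stands.
- The arm moves only by the tool play_rows, never from a script. Its arguments are lists of equal length, an entry for each row: "translation": the shift along the tool's x, y, z scaled (see below), a list of three; "twist": the turn, a rotation vector about the tool's x, y, z scaled (see below), a list of three; "gripper": the opening, from -1 (shut) to 1 (fully open). A call has 1 to 8 rows; each row shifts and turns the commanded pose from where the row before left it, along the tool's axes as they then stand; what a row does not reach is not made up. The controller multiplies each number of a shift by 0.04 m and each number of a turn by 0.1 rad. A row lasts 1/10 s, in which the tool goes at most 50 mm and 8.59 degrees, less where a joint would pass 70% of its speed; a pose out of reach is approached as far as the arm can. A call with a number of a shift or a turn outside -1 to 1 is refused whole. A call with a gripper value outside its range is refused whole. The fingers move at their own pace and stop on an object; the grip force is fixed at half the most. Time passes only in rows, so rows that do not move let the fingers close. It gives the time, the measured TCP pose, the force, the opening and the grip force at its end, in the units of the state.
- robot.get_obs(): the state, without advancing time (a new reading comes with each control period).
- robot.snapshot(name): name is "scene" or "top"; returns the picture (400x640x3 uint8, red, green, blue); there is no depth.
- robot.camera_model(name): a dict with "camera_matrix" (3x3 intrinsics, pixels), "rvec" (rotation vector, rad) and "tvec" (3), from world to camera coordinates, as OpenCV has them. Camera axes: x right, y down, z forward; pixel columns grow to the right and rows downward; lengths in m; the calibration is good to about 2 mm. A picture is of the moment at which its call begins. camera_model takes no time and is no camera call.
- robot.close_job(): hands the job in; it is judged then, once.
Trained networks look in the newest picture that a camera, given by its name, has taken for a name from the list of things; names that differ only in an ending like _2 or _b are one class to them, and where a whole thing is asked for, a point or a joint stands for the part that bears it (a point fixed in the world has none). Each returns a list of dicts, best first, with "score" (0 to 1); they miss things now and then, are a little off and sometimes report something else, mostly with a low value. They report only what shows in the picture. A call takes as long as a camera call. They do not tell look-alikes from the thing itself.
- robot.recognise(name, camera): "centre" ([x, y, z] in m, in world coordinates, good to about 4 mm: the middle of the surface that is visible of it).
- robot.spot_point(name, camera): "centre" ([x, y, z] in m, in world coordinates, good to about 4 mm: a listed point, or the origin of a listed thing).
The state is a dict: "time": time; "joint_positions": joint angles; "qvel": joint speeds; "joint_torque": joint torques, N m; "tool_pos": TCP position; "ee_rot": TCP orientation; "wrist_force": force on the tool from outside, world axes, zero at the start; "wrist_torque": the same for the moment, N m; "width": finger opening in m; "finger_force": force on a finger pad.
Only numpy, scipy, OpenCV 4.12 (cv2) and the standard library are available. Lean on these libraries where they do the work, as an engineer would, in place of code of your own. Each camera call takes 0.05 s, during which the arm holds its last target. There are 200 camera calls.

TASK

Get the small tile press ready: slide its safety catch fully back, swing the wire guard by its handle all the way open, then lower the ribbed die onto the ribbed bed so that its four ribs go down into the bed's four grooves and its plate rests on the bed's rib tops, ends flush with the bed's ends. Set the die down under control, do not drop it from above the grooves. Leave the guard open and the catch back, and do not disturb the smooth round die, the cups or the glaze pot.

Things in the scene. Friction and masses are not known exactly. Their poses are not given: they have to be found in the camera images.
- press: Tile press, fixed: grey base plate 130 (x) by 305 mm (y, -140 to +165), 18 thick. Origin on the bench under the bed's centre; x to the back, y left towards the catch, z up. Bed: 5 fins along x, 90 mm long, 5 thick, at y = -32, -16, 0, 16, 32 mm, rounded tops at z = 40; between them 4 grooves 11 wide, 22 deep, at y = -24, -8, 8, 24 mm. The shut guard covers the bed.
- bed_top (a point): Centre of the bed at the height of its fin tops (40 mm above the bench); axes as the press.
- catch (a joint): Safety catch: steel bolt sliding along the press's +y (left, away from the guard). 0 = home, blocking the guard, 0.030 m = fully back; it frees the guard beyond about 0.022. Starts at 0 to 0.005. Friction of about 2 N holds it where it is left.
- catch_knob (a point): In the catch's upright round black knob, on its axis, 90 mm above the bench; knob 18 mm in diameter, 70 to 107 mm above the bench, on a 14 mm stem. Moves with the catch; at home at x = 17, y = 118 mm of the press, 60 mm from the guard handle's axis. Axes as the press. The bolt guide and strap below reach 63 mm above the bench.
- guard (a joint): Wire guard on a level arm with an upright pivot at the press's right end. 0 = shut over the bed, arm along the press's +y; grows clockwise seen from above, the handle going towards the press's +x (away from the robot); 1.5 rad = stop, fully open. Friction of about 0.25 N m (1.6 N at the handle) holds it where it is left. Starts within 0.006 rad of shut.
- guard_grip (a point): In the guard's upright round wooden handle, on its axis, 95 mm above the bench; handle about 22 to 24 mm in diameter, from 60 to 126 mm above the bench, 160 mm from the pivot axis. Moves with the guard. Arm and wires lie 48 to 56 mm above the bench.
- guard_pivot (a point): On the guard's upright pivot axis, 52 mm above the bench, at x = 0, y = -100 mm of the press. The pivot's hub is 34 mm in diameter and reaches 73 mm above the bench.
- ribbed_die: Loose die, 0.3 to 0.6 kg: plate 88 (x) by 74 mm (y), at z = 20 to 30; 4 fins below along x, 86 mm long, 5 thick, 20 high, at y = -24, -8, 8, 24 mm; wooden grip bar on top 64 (x) by 18 mm (y), z = 30 to 72. Origin at the centre between the fins' feet, z up. Stands on its fins on the bench left or right of the press. Either way round fits the bed.
- die_face (a point): Centre of the underside of the ribbed die's plate, 20 mm above its origin; axes as the die. Seated, it coincides with bed_top.
- round_die: Smooth round die to leave alone: aluminium disc 80 mm in diameter, 26 mm thick, no ribs, with the same wooden grip bar (68 mm high over all). Origin at the centre of its underside. It stands on the other side of the press.
- slip_cup: Small pale cup, 66 mm in diameter and 66 mm high, origin under its centre; to leave alone.
- white_cup: Tall white cup, 72 mm in diameter and 98 mm high, origin under its centre; to leave alone.
- glaze_pot_7: Brown glaze pot with a black cap, 62 mm in diameter and 92 mm high, origin under its centre; to leave alone.
Mind the look-alikes: they are no part of the job. Leave any green or yellow look-alike of the ribbed_die alone.

How it is judged:
By the outcome, as a careful person would: the job done as asked, in the order asked, and still so for the second after the job is handed in, with the robot touching nothing.
It also fails if it takes over 67 s, if anything falls off the work surface, if the arm or the gripper's body presses on something with over 40 N, if the wrist force passes 120 N, or if a joint passes its speed limit or range.

## Working session

There is one attempt and no reset: what is moved stays moved. The work goes in short steps, Python scripts to look and compute and a tool call to move; the robot and the scene stay as the last step left them, time stands still between calls to the robot, and variables do not carry over. Pictures are saved under pics/ and viewed, at most 10 in all, crops included, and the job is handed in when it is done.

Besides the shell and the picture viewer there is one more tool, called after "Call:" by a JSON object that holds its "fn" and its "kwargs", one argument or row to a line. play_rows: Moves the arm, as the interface text tells. Its arguments: {"type":"object","properties":{"translation":{"type":"array","items":{"type":"array","items":{"type":"number","minimum":-1,"maximum":1}}},"twist":{"type":"array","items":{"type":"array","items":{"type":"number","minimum":-1,"maximum":1}}},"gripper":{"type":"array","items":{"type":"number"}}},"required":["translation","twist","gripper"]}

```bash
mkdir -p pics; ls; python3 - <<'E'
from bench import robot
import cv2
for c in("scene","top"):
    cv2.imwrite(f"pics/{c}0.png",robot.snapshot(c)[:,:,::-1])
for c in("scene","top"):
    for n in("bed_top","catch_knob","guard_grip","guard_pivot","die_face","ribbed_die","round_die"):
        print(c,n,[( [round(v,3) for v in d["centre"]],round(d["score"],2)) for d in robot.spot_point(n,c)][:3])
print(robot.get_obs())
E
```

```text
pics
scene bed_top [([0.469, -0.025, 0.042], 0.95)]
scene catch_knob [([0.455, 0.092, 0.087], 0.52)]
scene guard_grip [([0.452, 0.029, 0.099], 0.88)]
scene guard_pivot [([0.488, -0.127, 0.054], 0.58)]
scene die_face [([0.351, 0.467, 0.023], 0.84), ([0.475, 0.619, 0.018], 0.73), ([0.459, 0.333, 0.021], 0.7)]
scene ribbed_die [([0.472, 0.617, 0.001], 0.89), ([0.35, 0.465, -0.004], 0.75), ([0.456, 0.335, 0.001], 0.51)]
scene round_die [([0.48, -0.314, -0.003], 0.56)]
top bed_top [([0.467, -0.03, 0.04], 0.79), ([0.465, -0.027, 0.002], 0.36)]
top catch_knob [([0.453, 0.092, 0.089], 0.63)]
top guard_grip [([0.45, 0.024, 0.093], 0.78), ([0.518, -0.512, 0.001], 0.25)]
top guard_pivot [([0.491, -0.129, 0.053], 0.74)]
top die_face [([0.46, 0.341, 0.019], 0.94), ([0.784, -0.047, 0.022], 0.82), ([0.355, 0.46, 0.021], 0.71)]
top ribbed_die [([0.351, 0.466, -0.003], 0.96), ([0.785, -0.047, -0.004], 0.81), ([0.457, 0.336, 0.003], 0.78)]
top round_die []
{'time': 0.8, 'joint_positions': array([ 1.10191724e+00,  8.71658195e-02,  1.37065924e+00,  2.22983718e-05,
        1.68362058e+00, -1.03093196e-01]), 'qvel': array([ 2.75079774e-04, -1.42292129e-03,  2.70999274e-04, -6.93115256e-05,
        1.94442297e-03, -8.26880822e-04]), 'joint_torque': array([-8.40080229e-04, -3.39993668e+01, -3.02575779e+01,  7.17883604e-02,
        2.36392126e-02, -1.52318751e-05]), 'tool_pos': array([0.19672198, 0.51361154, 0.40474528]), 'ee_rot': array([ 3.14144414e+00, -6.90881456e-06,  2.77580928e+00]), 'wrist_force': array([ 0.15259347, -0.28362587,  0.57916601]), 'wrist_torque': array([ 0.03297688, -0.00815902,  0.00961758]), 'finger_force': 0.0, 'width': 0.09402356932968146}
```

View pics/scene0.png

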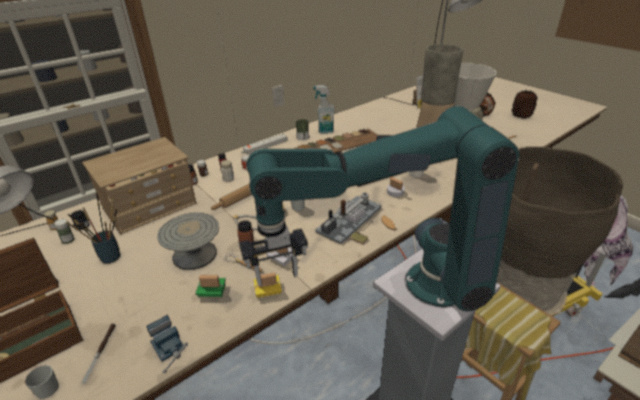

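View pics/top0.png

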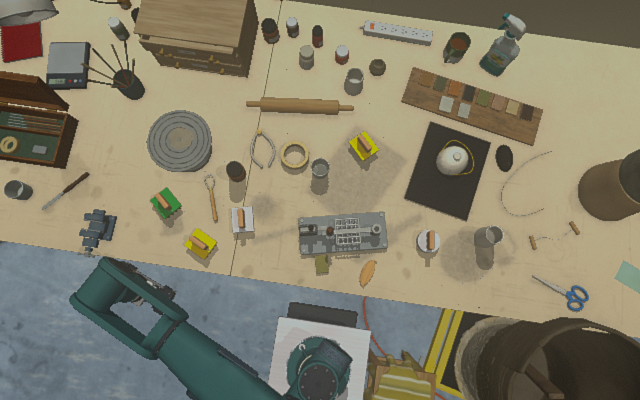

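The white ribbed die is at top (242,220). The green (165,203) and yellow (200,243 and 363,146) ones are look-alikes. The press is at (342,233) and the round die at (429,241). Next I fit the press pose and the die yaw.

```bash
cat > h.py <<'E'
import numpy as np,cv2
from bench import robot
from scipy.optimize import least_squares
def proj(P,c):
    m=robot.camera_model(c)
    return cv2.projectPoints(np.float64(P).reshape(-1,3),np.float64(m["rvec"]),np.float64(m["tvec"]),np.float64(m["camera_matrix"]),None)[0].reshape(-1,2)
def back(uv,z,c):
    m=robot.camera_model(c);R=cv2.Rodrigues(np.float64(m["rvec"]))[0];t=np.float64(m["tvec"]).ravel()
    C=-R.T@t;uv=np.float64(uv).reshape(-1,2)
    d=np.c_[uv,np.ones(len(uv))]@np.linalg.inv(np.float64(m["camera_matrix"])).T@R
    return C+d*((z-C[2])/d[:,2])[:,None]
def T(p,yaw,pts):
    c,s=np.cos(yaw),np.sin(yaw);pts=np.float64(pts).reshape(-1,3)
    return np.c_[p[0]+c*pts[:,0]-s*pts[:,1],p[1]+s*pts[:,0]+c*pts[:,1],pts[:,2]]
def box(x0,x1,y0,y1,z):return [(x0,y0,z),(x1,y0,z),(x1,y1,z),(x0,y1,z)]
def draw(img,polys,c,off,k):
    for P,col in polys:
        q=(proj(P,c)-off+.5)*k-.5
        cv2.polylines(img,[np.int32(np.round(q*8))],True,col,1,cv2.LINE_AA,3)
E
cat > a.py <<'E'
from h import *
m={"bed_top":(0,0,.04),"catch_knob":(.017,.118,.09),"guard_grip":(0,.06,.095),"guard_pivot":(0,-.1,.052)}
obs=[]
for c in("scene","top"):
    robot.snapshot(c)
    for n in m:
        for d in robot.spot_point(n,c)[:1]:
            if d["score"]>.4: obs.append((m[n],d["centre"]))
A=np.array([o[0] for o in obs]);B=np.array([o[1] for o in obs])
f=lambda p:(T(p,p[2],A)-B)[:,:2].ravel()
r=least_squares(f,[.468,-.027,.2],loss="soft_l1",f_scale=.004);print("press",r.x,np.round(f(r.x)*1000).reshape(-1,2).tolist())
p=r.x
im=robot.snapshot("top")
g=cv2.cvtColor(im,cv2.COLOR_RGB2HSV)
def crop(o,w,h,k,polys,name):
    a=cv2.resize(im[o[1]:o[1]+h,o[0]:o[0]+w,::-1],None,fx=k,fy=k,interpolation=cv2.INTER_CUBIC)
    draw(a,polys,"top",np.array(o),k);return a
# die: white plate
x0,y0=222,198
sub=g[y0:y0+46,x0:x0+44]
msk=((sub[...,1]<45)&(sub[...,2]>150)).astype(np.uint8)
cs=max(cv2.findContours(msk,0,2)[0],key=cv2.contourArea)
rc=cv2.minAreaRect(cs);q=back(cv2.boxPoints(rc)+[x0,y0],.03,"top");print("die rect",rc,np.round(q,3).tolist(),q.mean(0))
e=[q[1]-q[0],q[2]-q[1]];print([(round(np.linalg.norm(v),4),round(np.arctan2(v[1],v[0]),3)) for v in e])
R=(0,0,255);G=(0,200,0)
pp=[(T(p,p[2],box(-.065,.065,-.14,.165,.018)),R),(T(p,p[2],box(-.045,.045,-.0345,.0345,.04)),G),(T(p,p[2],[(0,-.1,.052),(0,.06,.052)]),R),(T(p,p[2],[(0,.06,.126),(0,.06,.06)]),G),(T(p,p[2],[(.017,.118,.107),(.017,.118,.063)]),G)]
a=crop((285,195),120,75,6,pp,"p")
b=crop((220,195),48,48,10,[],"d")
cv2.imwrite("pics/press1.png",a);cv2.imwrite("pics/die1.png",b)
E
python3 a.py
```

```text
press [ 0.46684292 -0.02907516  0.22595652] [[-2.0, -0.0], [-1.0, 1.0], [5.0, 1.0], [2.0, -2.0], [1.0, -5.0], [1.0, 1.0], [-5.0, 2.0]]
die rect ((19.891090393066406, 20.910892486572266), (24.477916717529297, 21.29379653930664), 84.2894058227539) [[0.49, 0.383, 0.03], [0.508, 0.311, 0.03], [0.425, 0.287, 0.03], [0.407, 0.359, 0.03]] [0.45757746 0.33514468 0.03      ]
[(np.float64(0.0744), np.float64(-1.32)), (np.float64(0.0867), np.float64(-2.864))]
```

View pics/press1.png

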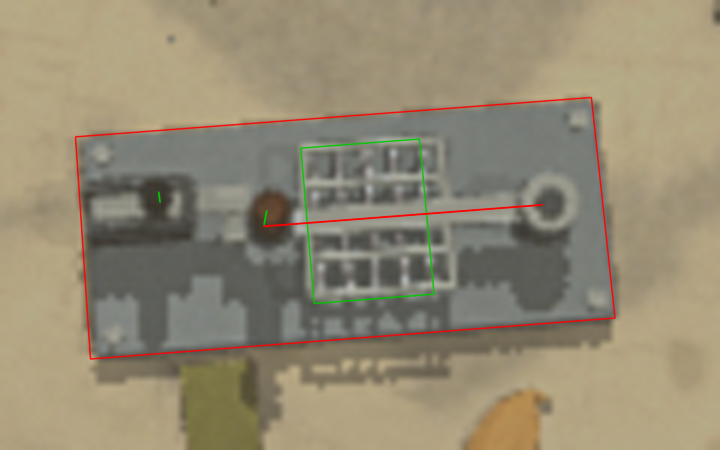

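View pics/die1.png

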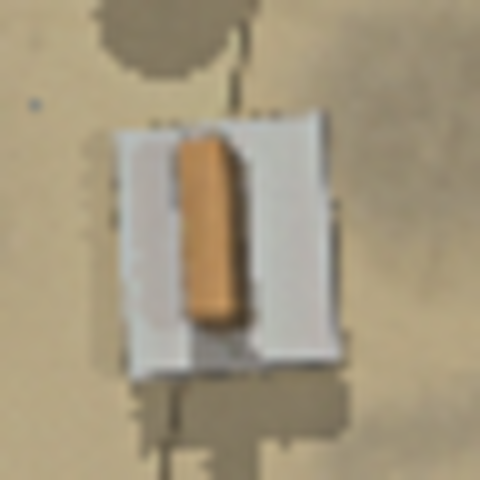

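Both outlines match the picture: the press is at about (0.467, -0.029) with yaw 0.226, and the die at (0.458, 0.335) with yaw 0.265. I'll write a small row calculator and start with the catch.

```bash
cat >> h.py <<'E'
PR=(.467,-.029,.226)
def rows(wps,start=None):
    """wps: list of (x,y,z,yaw,n rows). prints tool-axis rows"""
    o=robot.get_obs()
    cur=np.array(start if start is not None else [*o["tool_pos"],o["ee_rot"][2]],float)
    for w in wps:
        n=w[4];w=np.array(w[:4],float)
        for i in range(n):
            st=(w-cur)/(n-i) 
            y=cur[3];d=st[:3]
            t=[d[0]*np.cos(y)+d[1]*np.sin(y),d[0]*np.sin(y)-d[1]*np.cos(y),-d[2]]
            print("   ",[round(float(v)/.04,2) for v in t],round(-float(st[3])/.1,2))
            cur=cur+st
        print("--",np.round(cur,3))
def press(x,y,z=0,p=PR):return T(p,p[2],[(x,y,z)])[0]
E
python3 - <<'E'
from h import *
k=press(.017,.122)
rows([(k[0],k[1],.36,3.368,16),(k[0],k[1],.275,3.368,3)])
E
```

```text
[-0.61, -0.47, 0.07] -0.37
    [-0.6, -0.49, 0.07] -0.37
    [-0.58, -0.51, 0.07] -0.37
    [-0.56, -0.53, 0.07] -0.37
    [-0.54, -0.55, 0.07] -0.37
    [-0.52, -0.57, 0.07] -0.37
    [-0.5, -0.59, 0.07] -0.37
    [-0.47, -0.61, 0.07] -0.37
    [-0.45, -0.63, 0.07] -0.37
    [-0.43, -0.64, 0.07] -0.37
    [-0.4, -0.66, 0.07] -0.37
    [-0.38, -0.67, 0.07] -0.37
    [-0.35, -0.69, 0.07] -0.37
    [-0.33, -0.7, 0.07] -0.37
    [-0.3, -0.71, 0.07] -0.37
    [-0.27, -0.72, 0.07] -0.37
-- [0.456 0.094 0.36  3.368]
    [-0.0, 0.0, 0.71] -0.0
    [-0.0, 0.0, 0.71] -0.0
    [-0.0, 0.0, 0.71] -0.0
-- [0.456 0.094 0.275 3.368]
```

Call:
{"fn": "play_rows", "kwargs": {
  "translation": [
    [-0.61,-0.47,0.07],
    [-0.6,-0.49,0.07],
    [-0.58,-0.51,0.07],
    [-0.56,-0.53,0.07],
    [-0.54,-0.55,0.07],
    [-0.52,-0.57,0.07],
    [-0.5,-0.59,0.07],
    [-0.47,-0.61,0.07]
  ],
  "twist": [
    [0,0,-0.37],
    [0,0,-0.37],
    [0,0,-0.37],
    [0,0,-0.37],
    [0,0,-0.37],
    [0,0,-0.37],
    [0,0,-0.37],
    [0,0,-0.37]
  ],
  "gripper": [0.06,0.06,0.06,0.06,0.06,0.06,0.06,0.06]
}}

```text
time: 2.15
tool_pos: [0.3275, 0.3027, 0.3824]
ee_rot: [3.141, 0.001, 3.073]
wrist_force: [-0.9, 0.8, -0.2]
width: 0.0498
finger_force: 0.0
```

Call:
{"fn": "play_rows", "kwargs": {
  "translation": [
    [-0.45,-0.63,0.07],
    [-0.43,-0.64,0.07],
    [-0.4,-0.66,0.07],
    [-0.38,-0.67,0.07],
    [-0.35,-0.69,0.07],
    [-0.33,-0.7,0.07],
    [-0.3,-0.71,0.07],
    [-0.27,-0.72,0.07]
  ],
  "twist": [
    [0,0,-0.37],
    [0,0,-0.37],
    [0,0,-0.37],
    [0,0,-0.37],
    [0,0,-0.37],
    [0,0,-0.37],
    [0,0,-0.37],
    [0,0,-0.37]
  ],
  "gripper": [0.06,0.06,0.06,0.06,0.06,0.06,0.06,0.06]
}}

```text
time: 2.95
tool_pos: [0.4571, 0.0924, 0.36]
ee_rot: [3.141, 0.001, -2.914]
wrist_force: [-0.3, -0.1, 0.3]
width: 0.0496
finger_force: 0.0
```

Call:
{"fn": "play_rows", "kwargs": {
  "translation": [
    [0,0,0],
    [0,0,0]
  ],
  "twist": [
    [0,0,0],
    [0,0,0]
  ],
  "gripper": [0.06,0.06]
}}

```text
time: 3.15
tool_pos: [0.4567, 0.0933, 0.3598]
ee_rot: [3.141, -0.001, -2.917]
wrist_force: [-0.7, 0.5, -0.5]
width: 0.0498
finger_force: 0.0
```

```bash
python3 - <<'E'
from h import *
k=press(.017,.122)
rows([(k[0],k[1],.275,3.368,4)])
for c in("top","scene"):
    im=robot.snapshot(c)
    if c=="scene": cv2.imwrite("pics/s1.png",cv2.resize(im[170:270,270:430,::-1],None,fx=4,fy=4,interpolation=2))
    for n in("catch_knob","guard_grip"):print(c,n,[(np.round(d["centre"],3),round(d["score"],2)) for d in robot.spot_point(n,c)[:2]])
E
```

```text
[0.0, 0.0, 0.53] -15.71
    [-0.0, 0.0, 0.53] -15.71
    [-0.0, -0.0, 0.53] -15.71
    [0.0, -0.0, 0.53] -15.71
-- [0.456 0.094 0.275 3.368]
top catch_knob [(array([0.453, 0.092, 0.088]), 0.38)]
top guard_grip [(array([0.452, 0.022, 0.099]), 0.71)]
scene catch_knob [(array([0.458, 0.093, 0.087]), 0.39)]
scene guard_grip [(array([0.453, 0.031, 0.096]), 0.86), (array([ 0.479, -0.317, -0.002]), 0.54)]
```

View pics/s1.png

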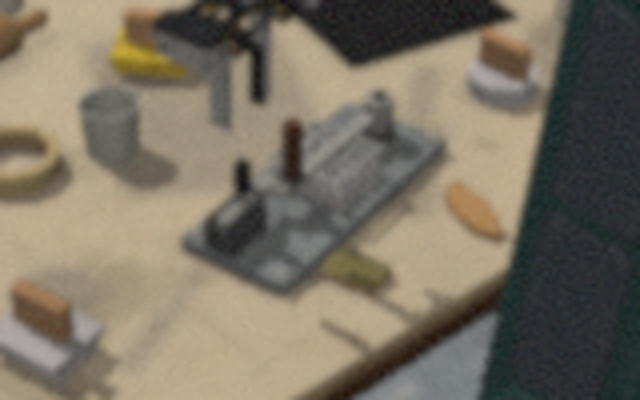

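The scene view shows the open fingers straddling above the knob (crop 243,175), with the handle at (292,150). I'll lower now.

Call:
{"fn": "play_rows", "kwargs": {
  "translation": [
    [0,0,0.53],
    [0,0,0.53],
    [0,0,0.53],
    [0,0,0.53],
    [0,0,0],
    [0,0,0]
  ],
  "twist": [
    [0,0,0],
    [0,0,0],
    [0,0,0],
    [0,0,0],
    [0,0,0],
    [0,0,0]
  ],
  "gripper": [0.06,0.06,0.06,0.06,0.06,0.06]
}}

```text
time: 4.05
tool_pos: [0.4566, 0.094, 0.2754]
ee_rot: [3.141, -0.0, -2.915]
wrist_force: [0.9, -0.9, -0.2]
width: 0.0497
finger_force: 0.0
```

Call:
{"fn": "play_rows", "kwargs": {
  "translation": [
    [0,0.2,0],
    [0,0.2,0],
    [0,0.2,0],
    [0,0.2,0],
    [0,0.15,0],
    [0,0.1,0],
    [0,0,0],
    [0,0,0]
  ],
  "twist": [
    [0,0,0],
    [0,0,0],
    [0,0,0],
    [0,0,0],
    [0,0,0],
    [0,0,0],
    [0,0,0],
    [0,0,0]
  ],
  "gripper": [0.06,0.06,0.06,0.06,0.06,0.06,0.06,0.06]
}}

```text
time: 4.85
tool_pos: [0.4475, 0.1344, 0.2756]
ee_rot: [-3.14, 0.001, -2.915]
wrist_force: [1.8, -4.0, 3.5]
width: 0.0499
finger_force: 2.2
```

Call:
{"fn": "play_rows", "kwargs": {
  "translation": [
    [0,0.05,0],
    [0,0.05,0],
    [0,0,0],
    [0,0,0]
  ],
  "twist": [
    [0,0,0],
    [0,0,0],
    [0,0,0],
    [0,0,0]
  ],
  "gripper": [0.06,0.06,0.06,0.06]
}}

```text
time: 5.25
tool_pos: [0.4472, 0.1361, 0.2754]
ee_rot: [-3.133, 0.001, -2.917]
wrist_force: [3.5, -13.3, 2.7]
width: 0.0499
finger_force: 6.6
```

Call:
{"fn": "play_rows", "kwargs": {
  "translation": [
    [0,0.05,0],
    [0,0.05,0],
    [0,0,0],
    [0,0,0]
  ],
  "twist": [
    [0,0,0],
    [0,0,0],
    [0,0,0],
    [0,0,0]
  ],
  "gripper": [0.06,0.06,0.06,0.06]
}}

```text
time: 5.65
tool_pos: [0.4469, 0.1378, 0.2752]
ee_rot: [-3.125, 0.001, -2.918]
wrist_force: [6.8, -21.5, 1.2]
width: 0.0502
finger_force: 11.2
```

The force climbs against the stop, so the catch is fully back. I'll back off, lift, and go to the guard handle.

Call:
{"fn": "play_rows", "kwargs": {
  "translation": [
    [0,-0.25,0],
    [0,-0.25,0],
    [0,0,-0.5],
    [0,0,-0.8],
    [0,0,-0.8],
    [0,0,0],
    [0,0,0]
  ],
  "twist": [
    [0,0,0],
    [0,0,0],
    [0,0,0],
    [0,0,0],
    [0,0,0],
    [0,0,0],
    [0,0,0]
  ],
  "gripper": [0.06,0.06,0.06,0.06,0.06,0.06,0.06]
}}

```text
time: 6.35
tool_pos: [0.4497, 0.1231, 0.359]
ee_rot: [3.14, 0.0, -2.915]
wrist_force: [-0.1, -0.8, -0.5]
width: 0.05
finger_force: 0.0
```

```bash
python3 - <<'E'
from h import *
for c in("top","scene"):
    im=robot.snapshot(c)
    for n in("catch_knob","guard_grip"):
        for d in robot.spot_point(n,c)[:1]:
            v=np.array(d["centre"]);a=T((0,0),-PR[2],[v-[PR[0],PR[1],0]]);print(c,n,np.round(a,3),round(d["score"],2))
k=press(0,.06)
o=robot.get_obs()
rows([(k[0],k[1],o["tool_pos"][2],1.797,16)],[*o["tool_pos"],o["ee_rot"][2]%(2*np.pi)])
E
```

```text
top catch_knob [[0.017 0.148 0.089]] 0.54
top guard_grip [[0.001 0.056 0.095]] 0.65
scene guard_grip [[0.001 0.06  0.099]] 0.64
    [0.03, -0.14, -0.0] 0.98
    [0.01, -0.15, -0.0] 0.98
    [-0.0, -0.15, -0.0] 0.98
    [-0.02, -0.15, -0.0] 0.98
    [-0.03, -0.14, -0.0] 0.98
    [-0.04, -0.14, -0.0] 0.98
    [-0.06, -0.13, -0.0] 0.98
    [-0.07, -0.13, -0.0] 0.98
    [-0.08, -0.12, -0.0] 0.98
    [-0.09, -0.11, -0.0] 0.98
    [-0.1, -0.1, -0.0] 0.98
    [-0.11, -0.09, -0.0] 0.98
    [-0.12, -0.08, -0.0] 0.98
    [-0.13, -0.07, -0.0] 0.98
    [-0.14, -0.05, -0.0] 0.98
    [-0.14, -0.04, -0.0] 0.98
-- [0.454 0.029 0.358 1.797]
```

The network puts the knob at y = 0.148, which confirms the catch is fully back.

Call:
{"fn": "play_rows", "kwargs": {
  "translation": [
    [0.03,-0.14,0],
    [0.01,-0.15,0],
    [0,-0.15,0],
    [-0.02,-0.15,0],
    [-0.03,-0.14,0],
    [-0.04,-0.14,0],
    [-0.06,-0.13,0],
    [-0.07,-0.13,0]
  ],
  "twist": [
    [0,0,0.98],
    [0,0,0.98],
    [0,0,0.98],
    [0,0,0.98],
    [0,0,0.98],
    [0,0,0.98],
    [0,0,0.98],
    [0,0,0.98]
  ],
  "gripper": [0.06,0.06,0.06,0.06,0.06,0.06,0.06,0.06]
}}

```text
time: 7.45
tool_pos: [0.4518, 0.0757, 0.3583]
ee_rot: [-3.141, -0.001, 2.58]
wrist_force: [0.2, -0.1, -0.1]
width: 0.0497
finger_force: 0.0
```

Call:
{"fn": "play_rows", "kwargs": {
  "translation": [
    [-0.08,-0.12,0],
    [-0.09,-0.11,0],
    [-0.1,-0.1,0],
    [-0.11,-0.09,0],
    [-0.12,-0.08,0],
    [-0.13,-0.07,0],
    [-0.14,-0.05,0],
    [-0.14,-0.04,0]
  ],
  "twist": [
    [0,0,0.98],
    [0,0,0.98],
    [0,0,0.98],
    [0,0,0.98],
    [0,0,0.98],
    [0,0,0.98],
    [0,0,0.98],
    [0,0,0.98]
  ],
  "gripper": [0.06,0.06,0.06,0.06,0.06,0.06,0.06,0.06]
}}

```text
time: 8.25
tool_pos: [0.4537, 0.0295, 0.3583]
ee_rot: [-3.14, -0.001, 1.796]
wrist_force: [0.1, -0.3, 0.3]
width: 0.0501
finger_force: 0.0
```

Call:
{"fn": "play_rows", "kwargs": {
  "translation": [
    [0,0,0],
    [0,0,0.5],
    [0,0,0.55],
    [0,0,0.55],
    [0,0,0.5],
    [0,0,0],
    [0,0,0]
  ],
  "twist": [
    [0,0,0],
    [0,0,0],
    [0,0,0],
    [0,0,0],
    [0,0,0],
    [0,0,0],
    [0,0,0]
  ],
  "gripper": [0.06,0.06,0.06,0.06,0.06,0.06,0.06]
}}

```text
time: 8.95
tool_pos: [0.4537, 0.0299, 0.275]
ee_rot: [-3.141, -0.001, 1.801]
wrist_force: [0.8, -0.0, 0.4]
width: 0.0499
finger_force: 0.0
```

```bash
python3 - <<'E'
from h import *
o=robot.get_obs();print(o["wrist_force"],o["tool_pos"],o["ee_rot"])
# follow the arc: pushing pad 25-11.5=13 mm behind -> tool leads handle by 13 mm (tangent), angle q
w=[]
piv=press(0,-.1)[:2]
N=24
for i in range(1,N+1):
    q=1.45*i/N; lead=.013
    a=PR[2]+np.pi/2-q; r=np.array([np.cos(a),np.sin(a)]); t=np.array([np.sin(a),-np.cos(a)])
    p=piv+.16*r+lead*t
    w.append((*p,.275,1.797-q,1))
rows([(*(press(0.013,.06)[:2]),.275,1.797,1)])
print("arc")
rows(w,[*press(.013,.06)[:2],.275,1.797])
E
```

```text
[ 0.79376034 -0.03210043  0.39898663] [0.45373302 0.02992911 0.27498938] [-3.14080704e+00 -5.10400937e-04  1.80122251e+00]
    [-0.01, 0.32, -0.0] 0.04
-- [0.466 0.032 0.275 1.797]
arc
    [-0.03, 0.24, -0.0] 0.6
-- [0.476 0.033 0.275 1.737]
    [-0.03, 0.24, -0.0] 0.6
-- [0.486 0.034 0.275 1.676]
    [-0.03, 0.24, -0.0] 0.6
-- [0.495 0.034 0.275 1.616]
    [-0.03, 0.24, -0.0] 0.6
-- [0.505 0.033 0.275 1.555]
    [-0.03, 0.24, -0.0] 0.6
-- [0.515 0.032 0.275 1.495]
    [-0.03, 0.24, -0.0] 0.6
-- [0.524 0.03  0.275 1.434]
    [-0.03, 0.24, -0.0] 0.6
-- [0.533 0.028 0.275 1.374]
    [-0.03, 0.24, -0.0] 0.6
-- [0.543 0.025 0.275 1.314]
    [-0.03, 0.24, -0.0] 0.6
-- [0.552 0.021 0.275 1.253]
    [-0.03, 0.24, -0.0] 0.6
-- [0.561 0.017 0.275 1.193]
    [-0.03, 0.24, -0.0] 0.6
-- [0.569 0.013 0.275 1.132]
    [-0.03, 0.24, -0.0] 0.6
-- [0.577 0.008 0.275 1.072]
    [-0.03, 0.24, -0.0] 0.6
-- [0.585 0.002 0.275 1.012]
    [-0.03, 0.24, -0.0] 0.6
-- [ 0.593 -0.004  0.275  0.951]
    [-0.03, 0.24, -0.0] 0.6
-- [ 0.6   -0.01   0.275  0.891]
    [-0.03, 0.24, -0.0] 0.6
-- [ 0.607 -0.017  0.275  0.83 ]
    [-0.03, 0.24, -0.0] 0.6
-- [ 0.613 -0.024  0.275  0.77 ]
    [-0.03, 0.24, -0.0] 0.6
-- [ 0.619 -0.032  0.275  0.71 ]
    [-0.03, 0.24, -0.0] 0.6
-- [ 0.625 -0.04   0.275  0.649]
    [-0.03, 0.24, -0.0] 0.6
-- [ 0.63  -0.048  0.275  0.589]
    [-0.03, 0.24, -0.0] 0.6
-- [ 0.634 -0.057  0.275  0.528]
    [-0.03, 0.24, -0.0] 0.6
-- [ 0.638 -0.066  0.275  0.468]
    [-0.03, 0.24, -0.0] 0.6
-- [ 0.641 -0.075  0.275  0.407]
    [-0.03, 0.24, -0.0] 0.6
-- [ 0.644 -0.084  0.275  0.347]
```

Call:
{"fn": "play_rows", "kwargs": {
  "translation": [
    [0,0.16,0],
    [0,0.16,0],
    [-0.03,0.24,0],
    [-0.03,0.24,0],
    [-0.03,0.24,0],
    [-0.03,0.24,0],
    [-0.03,0.24,0],
    [-0.03,0.24,0]
  ],
  "twist": [
    [0,0,0],
    [0,0,0],
    [0,0,0.6],
    [0,0,0.6],
    [0,0,0.6],
    [0,0,0.6],
    [0,0,0.6],
    [0,0,0.6]
  ],
  "gripper": [0.06,0.06,0.06,0.06,0.06,0.06,0.06,0.06]
}}

```text
time: 9.75
tool_pos: [0.5248, 0.0301, 0.2761]
ee_rot: [3.141, -0.0, 1.438]
wrist_force: [-2.7, -0.7, 1.4]
width: 0.0498
finger_force: 0.9
```

```bash
python3 - <<'E'
from h import *
for c in("top","scene"):
    robot.snapshot(c)
    for d in robot.spot_point("guard_grip",c)[:1]:print(c,np.round(d["centre"],3),d["score"])
piv=press(0,-.1);print(piv)
for q in(.3,.36,.42):
    a=PR[2]+np.pi/2-q;print(q,piv[:2]+.16*np.array([np.cos(a),np.sin(a)]))
E
```

```text
top [0.51  0.028 0.093] 0.8
scene [0.512 0.032 0.098] 0.59
[ 0.4894081  -0.12645705  0.        ]
0.3 [0.5012373  0.03310507]
0.36 [0.510784   0.03210862]
0.42 [0.52025377 0.0305415 ]
```

The guard follows well and is now at about 0.36 rad. I'll continue.

Call:
{"fn": "play_rows", "kwargs": {
  "translation": [
    [-0.03,0.24,0],
    [-0.03,0.24,0],
    [-0.03,0.24,0],
    [-0.03,0.24,0],
    [-0.03,0.24,0],
    [-0.03,0.24,0],
    [-0.03,0.24,0],
    [-0.03,0.24,0]
  ],
  "twist": [
    [0,0,0.6],
    [0,0,0.6],
    [0,0,0.6],
    [0,0,0.6],
    [0,0,0.6],
    [0,0,0.6],
    [0,0,0.6],
    [0,0,0.6]
  ],
  "gripper": [0.06,0.06,0.06,0.06,0.06,0.06,0.06,0.06]
}}

```text
time: 10.75
tool_pos: [0.5923, -0.0038, 0.2754]
ee_rot: [-3.14, -0.001, 0.959]
wrist_force: [-0.7, 1.4, 0.9]
width: 0.0498
finger_force: 1.0
```

Call:
{"fn": "play_rows", "kwargs": {
  "translation": [
    [-0.03,0.24,0],
    [-0.03,0.24,0],
    [-0.03,0.24,0],
    [-0.03,0.24,0],
    [-0.03,0.24,0],
    [-0.03,0.24,0],
    [-0.03,0.24,0],
    [-0.03,0.24,0]
  ],
  "twist": [
    [0,0,0.6],
    [0,0,0.6],
    [0,0,0.6],
    [0,0,0.6],
    [0,0,0.6],
    [0,0,0.6],
    [0,0,0.6],
    [0,0,0.6]
  ],
  "gripper": [0.06,0.06,0.06,0.06,0.06,0.06,0.06,0.06]
}}

```text
time: 11.55
tool_pos: [0.6374, -0.0658, 0.2753]
ee_rot: [-3.14, -0.002, 0.479]
wrist_force: [0.3, 2.1, -1.3]
width: 0.05
finger_force: 1.0
```

Call:
{"fn": "play_rows", "kwargs": {
  "translation": [
    [-0.03,0.24,0],
    [-0.03,0.24,0],
    [-0.01,0.12,0],
    [-0.01,0.12,0],
    [0,0.06,0],
    [0,0,0]
  ],
  "twist": [
    [0,0,0.6],
    [0,0,0.6],
    [0,0,0.3],
    [0,0,0.2],
    [0,0,0],
    [0,0,0]
  ],
  "gripper": [0.06,0.06,0.06,0.06,0.06,0.06]
}}

```text
time: 12.15
tool_pos: [0.6465, -0.0947, 0.2752]
ee_rot: [-3.137, -0.001, 0.312]
wrist_force: [-0.3, 6.6, 0.4]
width: 0.0501
finger_force: 3.3
```

Force is starting to rise. I'll press on gently.

Call:
{"fn": "play_rows", "kwargs": {
  "translation": [
    [0,0.06,0],
    [0,0.06,0],
    [0,0,0],
    [0,0,0]
  ],
  "twist": [
    [0,0,0],
    [0,0,0],
    [0,0,0],
    [0,0,0]
  ],
  "gripper": [0.06,0.06,0.06,0.06]
}}

```text
time: 12.55
tool_pos: [0.6473, -0.0961, 0.2749]
ee_rot: [-3.129, 0.001, 0.314]
wrist_force: [-4.3, 14.8, 3.8]
width: 0.0501
finger_force: 7.8
```

Call:
{"fn": "play_rows", "kwargs": {
  "translation": [
    [0,0.06,0],
    [0,0.04,0],
    [0,0,0],
    [0,0,0]
  ],
  "twist": [
    [0,0,0],
    [0,0,0],
    [0,0,0],
    [0,0,0]
  ],
  "gripper": [0.06,0.06,0.06,0.06]
}}

```text
time: 12.95
tool_pos: [0.648, -0.0974, 0.2747]
ee_rot: [-3.122, 0.002, 0.316]
wrist_force: [-7.0, 22.0, 5.2]
width: 0.0501
finger_force: 11.7
```

Call:
{"fn": "play_rows", "kwargs": {
  "translation": [
    [0,-0.25,0],
    [0,-0.25,0],
    [0,0,-0.6],
    [0,0,-0.9],
    [0,0,-0.9],
    [0,0,-0.3]
  ],
  "twist": [
    [0,0,0],
    [0,0,0],
    [0,0,0],
    [0,0,0],
    [0,0,0],
    [0,0,0]
  ],
  "gripper": [0.06,0.06,0.06,0.06,0.06,0.06]
}}

```text
time: 13.55
tool_pos: [0.6434, -0.0863, 0.3884]
ee_rot: [3.136, -0.007, 0.309]
wrist_force: [1.4, -0.2, -0.0]
width: 0.05
finger_force: 0.0
```

```bash
python3 - <<'E'
from h import *
piv=press(0,-.1)
for c in("top","scene"):
    robot.snapshot(c)
    for d in robot.spot_point("guard_grip",c)[:1]:
        v=np.array(d["centre"])-piv;print(c,np.round(d["centre"],3),d["score"],"q",PR[2]+np.pi/2-np.arctan2(v[1],v[0]))
    for d in robot.spot_point("die_face",c)[:5]:print(c,np.round(d["centre"],3),round(d["score"],2))
# go above die
rows([(.4576,.335,.37,.265,14)])
E
```

```text
top [ 0.641 -0.082  0.095] 0.67 q 1.5122089881168632
top [0.476 0.618 0.019] 0.83
top [0.355 0.46  0.018] 0.8
top [ 0.784 -0.046  0.018] 0.63
top [0.461 0.339 0.019] 0.59
scene [ 0.641 -0.081  0.099] 0.61 q 1.5061311747341875
scene [0.353 0.466 0.025] 0.86
scene [ 0.785 -0.048  0.021] 0.69
scene [0.461 0.333 0.02 ] 0.68
scene [0.477 0.617 0.021] 0.62
scene [ 0.472 -0.03  -0.002] 0.43
    [-0.09, -0.82, 0.02] 0.03
    [-0.09, -0.82, 0.02] 0.03
    [-0.09, -0.82, 0.02] 0.03
    [-0.09, -0.82, 0.02] 0.03
    [-0.1, -0.82, 0.02] 0.03
    [-0.1, -0.82, 0.02] 0.03
    [-0.1, -0.82, 0.02] 0.03
    [-0.1, -0.81, 0.02] 0.03
    [-0.11, -0.81, 0.02] 0.03
    [-0.11, -0.81, 0.02] 0.03
    [-0.11, -0.81, 0.02] 0.03
    [-0.11, -0.81, 0.02] 0.03
    [-0.12, -0.81, 0.02] 0.03
    [-0.12, -0.81, 0.02] 0.03
-- [0.458 0.335 0.37  0.265]
```

The guard is at its 1.5 rad stop. Next is the die.

Call:
{"fn": "play_rows", "kwargs": {
  "translation": [
    [-0.09,-0.82,0.02],
    [-0.09,-0.82,0.02],
    [-0.09,-0.82,0.02],
    [-0.09,-0.82,0.02],
    [-0.1,-0.82,0.02],
    [-0.1,-0.82,0.02],
    [-0.1,-0.82,0.02]
  ],
  "twist": [
    [0,0,0.03],
    [0,0,0.03],
    [0,0,0.03],
    [0,0,0.03],
    [0,0,0.03],
    [0,0,0.03],
    [0,0,0.03]
  ],
  "gripper": [0.06,0.06,0.06,0.06,0.06,0.06,0.06]
}}

```text
time: 14.55
tool_pos: [0.5491, 0.1267, 0.375]
ee_rot: [-3.141, 0.004, 0.288]
wrist_force: [0.8, -0.4, 1.0]
width: 0.0496
finger_force: 0.0
```

Call:
{"fn": "play_rows", "kwargs": {
  "translation": [
    [-0.1,-0.81,0.02],
    [-0.11,-0.81,0.02],
    [-0.11,-0.81,0.02],
    [-0.11,-0.81,0.02],
    [-0.11,-0.81,0.02],
    [-0.12,-0.81,0.02],
    [-0.12,-0.81,0.02],
    [0,0,0]
  ],
  "twist": [
    [0,0,0.03],
    [0,0,0.03],
    [0,0,0.03],
    [0,0,0.03],
    [0,0,0.03],
    [0,0,0.03],
    [0,0,0.03],
    [0,0,0]
  ],
  "gripper": [0.06,0.06,0.06,0.06,0.06,0.06,0.06,0.06]
}}

```text
time: 15.35
tool_pos: [0.4555, 0.3377, 0.3692]
ee_rot: [-3.141, 0.005, 0.273]
wrist_force: [-0.2, -0.3, 0.5]
width: 0.0496
finger_force: 0.0
```

```bash
python3 - <<'E'
from h import *
rows([(.459,.336,.30,.265,3),(.459,.336,.236,.265,4)])
im=robot.snapshot("top");p=PR
a=cv2.resize(im[130:255,285:405,::-1],None,fx=5,fy=5,interpolation=2)
R=(0,0,255);G=(0,200,0)
draw(a,[(T(p,p[2],box(-.065,.065,-.14,.165,.018)),R),(T(p,p[2],box(-.045,.045,-.0345,.0345,.04)),G),(T(p,p[2],[(0,-.1,.073),(.16*np.sin(1.5),-.1+.16*np.cos(1.5),.126)]),R)],"top",np.array((285,130)),5)
cv2.imwrite("pics/press2.png",a)
s=robot.snapshot("scene")
for d in robot.spot_point("catch_knob","scene")[:1]:print(d, press(.017,.148))
E
```

```text
[0.02, 0.02, 0.58] 0.03
    [0.02, 0.02, 0.58] 0.03
    [0.02, 0.02, 0.58] 0.03
-- [0.459 0.336 0.3   0.265]
    [0.0, 0.0, 0.4] -0.0
    [0.0, 0.0, 0.4] -0.0
    [0.0, 0.0, 0.4] -0.0
    [0.0, 0.0, 0.4] -0.0
-- [0.459 0.336 0.236 0.265]
{'centre': [0.4506, 0.1175, 0.087], 'score': 0.49} [0.4504037  0.11904581 0.        ]
```

View pics/press2.png

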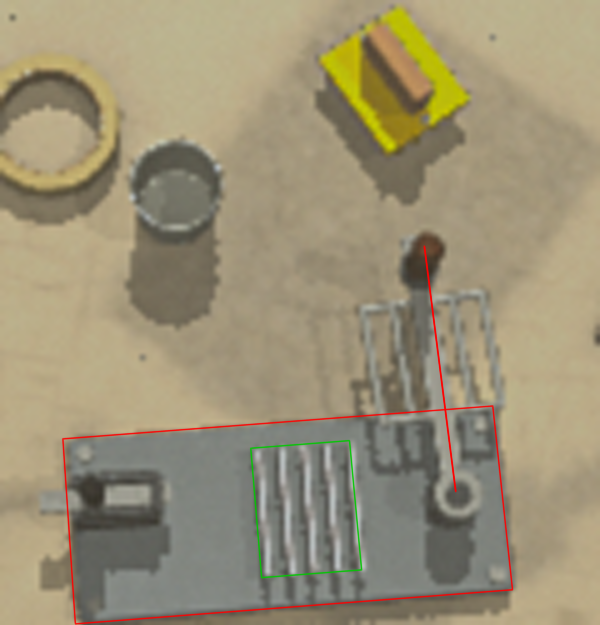

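The guard is open over the back and the catch is back (crop 90,490). The bed fins lie inside the predicted outline (250-362, 440-578). I'll lower onto the die's grip bar.

Call:
{"fn": "play_rows", "kwargs": {
  "translation": [
    [0.03,0.02,0.58],
    [0.03,0.02,0.58],
    [0.02,0.02,0.58],
    [0,0,0.4],
    [0,0,0.4],
    [0,0,0.4],
    [0,0,0.4],
    [0,0,0]
  ],
  "twist": [
    [0,0,0.03],
    [0,0,0.03],
    [0,0,0.02],
    [0,0,0],
    [0,0,0],
    [0,0,0],
    [0,0,0],
    [0,0,0]
  ],
  "gripper": [0.06,0.06,0.06,0.06,0.06,0.06,0.06,0.06]
}}

```text
time: 16.3
tool_pos: [0.4609, 0.3317, 0.235]
ee_rot: [3.14, 0.006, 0.258]
wrist_force: [-0.4, -0.1, -0.1]
width: 0.0496
finger_force: 0.0
```

Call:
{"fn": "play_rows", "kwargs": {
  "translation": [
    [0,0,0],
    [0,0,0],
    [0,0,0],
    [0,0,0],
    [0,0,0],
    [0,0,0],
    [0,0,0],
    [0,0,0]
  ],
  "twist": [
    [0,0,0],
    [0,0,0],
    [0,0,0],
    [0,0,0],
    [0,0,0],
    [0,0,0],
    [0,0,0],
    [0,0,0]
  ],
  "gripper": [-0.2,-0.4,-0.6,-0.8,-1,-1,-1,-1]
}}

```text
time: 17.1
tool_pos: [0.4612, 0.3345, 0.2397]
ee_rot: [-3.139, -0.003, 0.26]
wrist_force: [-1.1, 5.0, 5.3]
width: 0.0179
finger_force: 30.0
```

```bash
cat > bed.py <<'E'
from h import *
I=sum(robot.snapshot("top").astype(float).mean(2) for _ in range(4))/4
from scipy.ndimage import map_coordinates
def smp(P):
    q=proj(P,"top");return map_coordinates(I,[q[:,1],q[:,0]],order=1)
ys=np.arange(-.048,.049,.002)
prof=np.array([smp(T(PR,PR[2],[(x,y,.04) for x in np.linspace(-.038,.038,30)])).mean() for y in ys])
print("y:",list(zip((ys*1000).astype(int).tolist(),prof.round().astype(int).tolist())))
xs=np.arange(-.075,.076,.003)
for yy in(-.032,-.016,0,.016,.032):
    print(yy,list(zip((xs*1000).round().astype(int).tolist(),smp(T(PR,PR[2],[(x,yy,.04) for x in xs])).round().astype(int).tolist())))
E
python3 bed.py
```

```text
y: [(-48, 122), (-46, 125), (-44, 125), (-41, 125), (-39, 128), (-37, 136), (-35, 159), (-33, 158), (-31, 119), (-29, 98), (-27, 104), (-25, 114), (-23, 121), (-21, 131), (-19, 157), (-17, 159), (-15, 119), (-13, 98), (-11, 106), (-9, 115), (-7, 122), (-5, 133), (-3, 158), (-1, 159), (0, 120), (2, 100), (4, 108), (6, 116), (8, 122), (10, 133), (12, 157), (14, 159), (16, 121), (18, 99), (20, 107), (22, 117), (24, 123), (26, 133), (28, 157), (30, 157), (32, 121), (34, 106), (36, 114), (38, 118), (40, 120), (42, 121), (44, 124), (46, 127), (48, 129)]
-0.032 [(-75, 104), (-72, 103), (-69, 94), (-66, 94), (-63, 111), (-60, 110), (-57, 95), (-54, 91), (-51, 101), (-48, 109), (-45, 109), (-42, 104), (-39, 107), (-36, 114), (-33, 124), (-30, 127), (-27, 137), (-24, 140), (-21, 135), (-18, 127), (-15, 119), (-12, 113), (-9, 103), (-6, 100), (-3, 105), (0, 110), (3, 114), (6, 123), (9, 126), (12, 137), (15, 137), (18, 131), (21, 123), (24, 114), (27, 106), (30, 103), (33, 102), (36, 108), (39, 112), (42, 120), (45, 127), (48, 125), (51, 125), (54, 121), (57, 120), (60, 121), (63, 132), (66, 14
[... 1653 characters left out ...]
(45, 116), (48, 126), (51, 128), (54, 128), (57, 125), (60, 124), (63, 130), (66, 141), (69, 140), (72, 139), (75, 139)]
0.032 [(-75, 117), (-72, 116), (-69, 102), (-66, 95), (-63, 100), (-60, 97), (-57, 98), (-54, 99), (-51, 94), (-48, 95), (-45, 103), (-42, 135), (-39, 133), (-36, 124), (-33, 117), (-30, 111), (-27, 104), (-24, 105), (-21, 109), (-18, 112), (-15, 121), (-12, 129), (-9, 132), (-6, 132), (-3, 139), (0, 135), (3, 128), (6, 120), (9, 114), (12, 107), (15, 102), (18, 103), (21, 110), (24, 114), (27, 126), (30, 127), (33, 130), (36, 141), (39, 147), (42, 142), (45, 128), (48, 128), (51, 128), (54, 129), (57, 129), (60, 134), (63, 152), (66, 148), (69, 146), (72, 144), (75, 142)]
```

The die is gripped: width is 17.9 mm for an 18 mm bar. The groove pattern shows the bed about 1 mm to the right of my estimate. I'll lift and check.

Call:
{"fn": "play_rows", "kwargs": {
  "translation": [
    [0,0,-0.1],
    [0,0,-0.3],
    [0,0,-0.6],
    [0,0,-0.8],
    [0,0,-0.8],
    [0,0,-0.8],
    [0,0,-0.3],
    [0,0,0]
  ],
  "twist": [
    [0,0,0],
    [0,0,0],
    [0,0,0],
    [0,0,0],
    [0,0,0],
    [0,0,0],
    [0,0,0],
    [0,0,0]
  ],
  "gripper": [-1,-1,-1,-1,-1,-1,-1,-1]
}}

```text
time: 18.1
tool_pos: [0.4615, 0.3333, 0.3881]
ee_rot: [-3.141, -0.003, 0.259]
wrist_force: [0.8, 0.5, -4.5]
width: 0.0178
finger_force: 30.0
```

```bash
python3 - <<'E'
from h import *
o=robot.get_obs();print(o["tool_pos"],o["ee_rot"],o["wrist_force"],o["wrist_torque"],o["width"])
b=press(0,-.001)
R=np.array([np.cos(PR[2]),np.sin(PR[2])])
t=b[:2]+.003*R
print(b,t)
rows([(*t,.375,PR[2],12)])
E
```

```text
[0.46145884 0.33328348 0.38807605] [-3.14144853 -0.00343257  0.25924222] [ 0.79122863  0.53619878 -4.48907274] [-0.04576778  0.15337645 -0.02923057] 0.017798056839468713
[ 0.46722408 -0.02997457  0.        ] [ 0.47014779 -0.02930233]
    [-0.18, 0.73, 0.03] 0.03
    [-0.17, 0.74, 0.03] 0.03
    [-0.17, 0.74, 0.03] 0.03
    [-0.17, 0.74, 0.03] 0.03
    [-0.17, 0.74, 0.03] 0.03
    [-0.17, 0.74, 0.03] 0.03
    [-0.16, 0.74, 0.03] 0.03
    [-0.16, 0.74, 0.03] 0.03
    [-0.16, 0.74, 0.03] 0.03
    [-0.16, 0.74, 0.03] 0.03
    [-0.16, 0.74, 0.03] 0.03
    [-0.15, 0.74, 0.03] 0.03
-- [ 0.47  -0.029  0.375  0.226]
```

Call:
{"fn": "play_rows", "kwargs": {
  "translation": [
    [-0.18,0.73,0.03],
    [-0.17,0.74,0.03],
    [-0.17,0.74,0.03],
    [-0.17,0.74,0.03],
    [-0.17,0.74,0.03],
    [-0.17,0.74,0.03]
  ],
  "twist": [
    [0,0,0.03],
    [0,0,0.03],
    [0,0,0.03],
    [0,0,0.03],
    [0,0,0.03],
    [0,0,0.03]
  ],
  "gripper": [-1,-1,-1,-1,-1,-1]
}}

```text
time: 18.7
tool_pos: [0.4649, 0.1502, 0.3757]
ee_rot: [3.141, 0.006, 0.242]
wrist_force: [1.5, -0.8, -5.6]
width: 0.0179
finger_force: 30.0
```

Call:
{"fn": "play_rows", "kwargs": {
  "translation": [
    [-0.16,0.74,0.03],
    [-0.16,0.74,0.03],
    [-0.16,0.74,0.03],
    [-0.16,0.74,0.03],
    [-0.16,0.74,0.03],
    [-0.15,0.74,0.03],
    [0,0,0],
    [0,0,0]
  ],
  "twist": [
    [0,0,0.03],
    [0,0,0.03],
    [0,0,0.03],
    [0,0,0.03],
    [0,0,0.03],
    [0,0,0.03],
    [0,0,0],
    [0,0,0]
  ],
  "gripper": [-1,-1,-1,-1,-1,-1,-1,-1]
}}

```text
time: 19.5
tool_pos: [0.4693, -0.0304, 0.3693]
ee_rot: [-3.139, 0.005, 0.222]
wrist_force: [1.0, 0.8, -4.5]
width: 0.0178
finger_force: 30.0
```

```bash
python3 - <<'E'
from h import *
b=press(0,-.001);R=np.array([np.cos(PR[2]),np.sin(PR[2])]);t=b[:2]+.003*R
o=robot.get_obs();print(o["tool_pos"],o["ee_rot"])
# feet target z=.05: tool .2897
rows([(*t,.292,PR[2],4)])
E
```

```text
[ 0.4692664  -0.03038593  0.36925909] [-3.1390477   0.00450073  0.22195259]
    [0.01, -0.01, 0.48] -0.01
    [0.01, -0.01, 0.48] -0.01
    [0.01, -0.01, 0.48] -0.01
    [0.01, -0.01, 0.48] -0.01
-- [ 0.47  -0.029  0.292  0.226]
```

Call:
{"fn": "play_rows", "kwargs": {
  "translation": [
    [0.01,-0.01,0.48],
    [0.01,-0.01,0.48],
    [0.01,-0.01,0.48],
    [0.01,-0.01,0.48],
    [0,0,0],
    [0,0,0],
    [0,0,0]
  ],
  "twist": [
    [0,0,-0.01],
    [0,0,-0.01],
    [0,0,-0.01],
    [0,0,-0.01],
    [0,0,0],
    [0,0,0],
    [0,0,0]
  ],
  "gripper": [-1,-1,-1,-1,-1,-1,-1]
}}

```text
time: 20.2
tool_pos: [0.4713, -0.0276, 0.2961]
ee_rot: [3.141, -0.002, 0.229]
wrist_force: [-0.1, -0.3, -5.0]
width: 0.0177
finger_force: 30.0
```

```bash
cat > chk.py <<'E'
from h import *
import sys
o=robot.get_obs();tp=o["tool_pos"];yw=o["ee_rot"][2];print(tp,o["ee_rot"],o["wrist_force"])
zf=tp[2]-.2397
d=tp[:2]-.003*np.array([np.cos(yw),np.sin(yw)])
R=(0,0,255);G=(0,200,0);B=(255,100,0)
out=[]
for c,(x0,y0,w,h),k in(("scene",(315,185,75,60),8),("top",(315,205,60,60),8)):
    im=robot.snapshot(c)
    a=cv2.resize(im[y0:y0+h,x0:x0+w,::-1],None,fx=k,fy=k,interpolation=2)
    draw(a,[(T(PR,PR[2],box(-.045,.045,-.0345,.0345,.04)),G),(T(d,yw,box(-.044,.044,-.037,.037,zf+.03)),R)],c,np.array((x0,y0)),k)
    out.append(a)
    for n in("die_face","ribbed_die","bed_top"):print(c,n,[(np.round(q["centre"],3).tolist(),round(q["score"],2)) for q in robot.spot_point(n,c)])
cv2.imwrite(sys.argv[1],out[0]);cv2.imwrite(sys.argv[1].replace(".png","t.png"),out[1])
print("exp die_face",d,zf+.02)
E
python3 chk.py pics/c1.png
```

```text
[ 0.47131195 -0.02758699  0.29611088] [ 3.14099919e+00 -1.71881103e-03  2.28578079e-01] [-0.08001661 -0.29186549 -5.02989007]
scene die_face [([0.468, -0.032, 0.076], 0.74), ([0.352, 0.467, 0.022], 0.71), ([0.785, -0.051, 0.02], 0.61), ([0.487, -0.128, 0.047], 0.51)]
scene ribbed_die [([0.47, 0.619, 0.0], 0.95), ([0.35, 0.465, -0.002], 0.6), ([0.466, -0.032, 0.056], 0.51)]
scene bed_top [([0.469, -0.029, 0.043], 0.71), ([0.45, 0.12, 0.088], 0.43)]
top die_face [([0.476, 0.616, 0.019], 0.89), ([0.47, -0.027, 0.075], 0.76), ([0.355, 0.464, 0.022], 0.74), ([0.785, -0.048, 0.02], 0.57)]
top ribbed_die [([0.783, -0.048, -0.003], 0.83), ([0.478, 0.614, -0.001], 0.69), ([0.349, 0.463, -0.004], 0.59), ([0.47, -0.031, 0.059], 0.56)]
top bed_top [([0.465, -0.027, 0.042], 0.7)]
exp die_face [ 0.46838998 -0.02826677] 0.07641088450664103
```

View pics/c1.png

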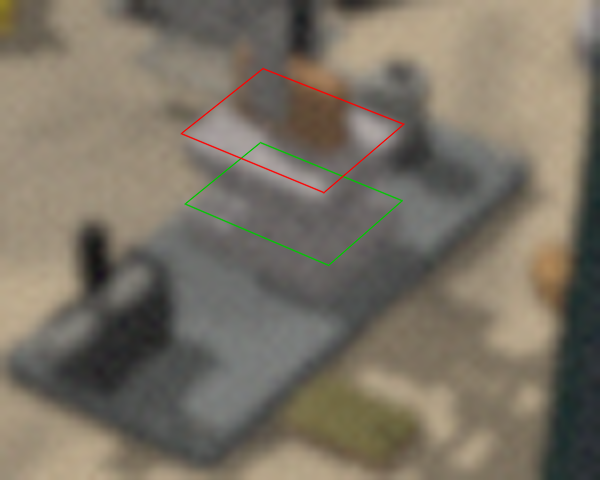

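View pics/c1t.png

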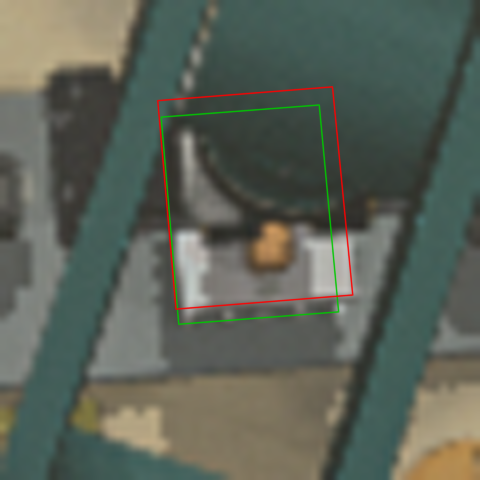

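The predicted die outline (red) matches the plate in both views: plate front edge at top crop (177-352, 300), and the scene corner at (325,195). The camera and robot frames agree. I'll check that the arm has settled, then correct.

Call:
{"fn": "play_rows", "kwargs": {
  "translation": [
    [0,0,0],
    [0,0,0],
    [0,0,0]
  ],
  "twist": [
    [0,0,0],
    [0,0,0],
    [0,0,0]
  ],
  "gripper": [-1,-1,-1]
}}

```text
time: 20.9
tool_pos: [0.4709, -0.028, 0.295]
ee_rot: [-3.141, 0.0, 0.228]
wrist_force: [-0.6, 0.2, -5.2]
width: 0.0178
finger_force: 30.0
```

```bash
python3 - <<'E'
from h import *
o=robot.get_obs();print(o["tool_pos"],o["qvel"])
b=press(0,-.001);R=np.array([np.cos(PR[2]),np.sin(PR[2])]);t=b[:2]+.003*R
rows([(*t,o["tool_pos"][2],PR[2],1)])
E
```

```text
[ 0.47094452 -0.02797712  0.29503455] [ 3.65829889e-04 -8.43176422e-05  1.24195501e-03 -8.08926947e-04
  8.52239974e-04  9.29359613e-04]
    [-0.03, 0.03, -0.0] 0.02
-- [ 0.47  -0.029  0.295  0.226]
```

Call:
{"fn": "play_rows", "kwargs": {
  "translation": [
    [-0.02,0.03,0.1],
    [0,0,0.1],
    [0,0,0.1],
    [0,0,0.1],
    [0,0,0],
    [0,0,0]
  ],
  "twist": [
    [0,0,0.02],
    [0,0,0],
    [0,0,0],
    [0,0,0],
    [0,0,0],
    [0,0,0]
  ],
  "gripper": [-1,-1,-1,-1,-1,-1]
}}

```text
time: 21.5
tool_pos: [0.4704, -0.0293, 0.2789]
ee_rot: [-3.141, 0.0, 0.226]
wrist_force: [-0.4, 0.0, -5.0]
width: 0.0175
finger_force: 30.0
```

Call:
{"fn": "play_rows", "kwargs": {
  "translation": [
    [0,0,0.08],
    [0,0,0.08],
    [0,0,0],
    [0,0,0]
  ],
  "twist": [
    [0,0,0],
    [0,0,0],
    [0,0,0],
    [0,0,0]
  ],
  "gripper": [-1,-1,-1,-1]
}}

```text
time: 21.9
tool_pos: [0.4704, -0.0293, 0.2725]
ee_rot: [-3.141, 0.0, 0.226]
wrist_force: [-0.5, -0.5, -5.1]
width: 0.0178
finger_force: 30.0
```

The feet are below the fin tops with no contact force. I'll continue down slowly.

Call:
{"fn": "play_rows", "kwargs": {
  "translation": [
    [0,0,0.08],
    [0,0,0.08],
    [0,0,0.06],
    [0,0,0],
    [0,0,0]
  ],
  "twist": [
    [0,0,0],
    [0,0,0],
    [0,0,0],
    [0,0,0],
    [0,0,0]
  ],
  "gripper": [-1,-1,-1,-1,-1]
}}

```text
time: 22.4
tool_pos: [0.4704, -0.0293, 0.2637]
ee_rot: [-3.141, 0.0, 0.226]
wrist_force: [-1.1, -0.4, -5.5]
width: 0.0178
finger_force: 30.0
```

Call:
{"fn": "play_rows", "kwargs": {
  "translation": [
    [0,0,0.04],
    [0,0,0.04],
    [0,0,0],
    [0,0,0]
  ],
  "twist": [
    [0,0,0],
    [0,0,0],
    [0,0,0],
    [0,0,0]
  ],
  "gripper": [-1,-1,-1,-1]
}}

```text
time: 22.8
tool_pos: [0.4704, -0.0293, 0.2606]
ee_rot: [-3.141, 0.0, 0.226]
wrist_force: [-0.3, 0.0, -5.6]
width: 0.0175
finger_force: 30.0
```

Call:
{"fn": "play_rows", "kwargs": {
  "translation": [
    [0,0,0.03],
    [0,0,0.03],
    [0,0,0],
    [0,0,0]
  ],
  "twist": [
    [0,0,0],
    [0,0,0],
    [0,0,0],
    [0,0,0]
  ],
  "gripper": [-1,-1,-1,-1]
}}

```text
time: 23.2
tool_pos: [0.4705, -0.0293, 0.2596]
ee_rot: [3.141, -0.001, 0.226]
wrist_force: [-5.3, 0.7, 6.8]
width: 0.0176
finger_force: 30.0
```

Call:
{"fn": "play_rows", "kwargs": {
  "translation": [
    [0,0,0.03],
    [0,0,0.03],
    [0,0,0],
    [0,0,0]
  ],
  "twist": [
    [0,0,0],
    [0,0,0],
    [0,0,0],
    [0,0,0]
  ],
  "gripper": [-1,-1,-1,-1]
}}

```text
time: 23.6
tool_pos: [0.4705, -0.0293, 0.2595]
ee_rot: [3.141, -0.001, 0.226]
wrist_force: [-9.6, 0.9, 17.0]
width: 0.018
finger_force: 30.0
```

Contact came at exactly the seated height (0.2596). I'll relieve the load, release, and rise.

Call:
{"fn": "play_rows", "kwargs": {
  "translation": [
    [0,0,-0.05],
    [0,0,0],
    [0,0,0],
    [0,0,0],
    [0,0,0],
    [0,0,0],
    [0,0,0],
    [0,0,0]
  ],
  "twist": [
    [0,0,0],
    [0,0,0],
    [0,0,0],
    [0,0,0],
    [0,0,0],
    [0,0,0],
    [0,0,0],
    [0,0,0]
  ],
  "gripper": [-1,-1,-0.5,-0.4,-0.3,-0.2,-0.1,0]
}}

```text
time: 24.4
tool_pos: [0.4705, -0.0294, 0.2577]
ee_rot: [-3.142, 0.0, 0.226]
wrist_force: [0.3, -0.2, 0.5]
width: 0.046
finger_force: 0.0
```

Call:
{"fn": "play_rows", "kwargs": {
  "translation": [
    [0,0,0],
    [0,0,-0.3],
    [0,0,-0.8],
    [0,0,-0.9],
    [0,0,-0.9],
    [0,0,0]
  ],
  "twist": [
    [0,0,0],
    [0,0,0],
    [0,0,0],
    [0,0,0],
    [0,0,0],
    [0,0,0]
  ],
  "gripper": [0.06,0.06,0.06,0.06,0.06,0.06]
}}

```text
time: 25.0
tool_pos: [0.4714, -0.0295, 0.3812]
ee_rot: [3.136, -0.012, 0.226]
wrist_force: [0.7, -0.2, -0.1]
width: 0.05
finger_force: 0.0
```

Call:
{"fn": "play_rows", "kwargs": {
  "translation": [
    [0,-0.9,0],
    [0,-0.9,0],
    [0,-0.9,0],
    [0,-0.9,0],
    [0,-0.9,0],
    [0,-0.9,0],
    [0,-0.9,0],
    [0,0,0]
  ],
  "twist": [
    [0,0,0],
    [0,0,0],
    [0,0,0],
    [0,0,0],
    [0,0,0],
    [0,0,0],
    [0,0,0],
    [0,0,0]
  ],
  "gripper": [0.06,0.06,0.06,0.06,0.06,0.06,0.06,0.06]
}}

```text
time: 25.8
tool_pos: [0.4128, 0.2192, 0.3736]
ee_rot: [-3.14, 0.001, 0.231]
wrist_force: [0.6, 0.3, -0.4]
width: 0.0498
finger_force: 0.0
```

```bash
python3 - <<'E'
from h import *
R=(0,0,255);G=(0,200,0)
im=robot.snapshot("top")
a=cv2.resize(im[185:265,285:405,::-1],None,fx=6,fy=6,interpolation=2)
b=press(0,-.001)
draw(a,[(T(b,PR[2],box(-.044,.044,-.037,.037,.05)),R)],"top",np.array((285,185)),6)
cv2.imwrite("pics/f1.png",a)
def net(c):
    for n in("die_face","bed_top","catch_knob","guard_grip"):
        for q in robot.spot_point(n,c):
            v=T((0,0),-PR[2],[np.array(q["centre"])-[PR[0],PR[1],0]])[0]
            if np.hypot(*v[:2])<.25:print(c,n,v.round(3),round(q["score"],2))
net("top");robot.snapshot("scene");net("scene")
x0,y0=330,222
x0,y0=325,215
g=cv2.cvtColor(im[y0:y0+40,x0:x0+40],cv2.COLOR_RGB2HSV)
E
```

```text
top die_face [0.002 0.002 0.038] 0.71
top bed_top [-0.002  0.001  0.041] 0.91
top bed_top [0.003 0.003 0.037] 0.2
top catch_knob [0.013 0.147 0.089] 0.45
top guard_grip [ 0.156 -0.091  0.094] 0.6
scene die_face [-0.001 -0.005  0.038] 0.59
scene die_face [ 0.003 -0.003 -0.003] 0.58
scene bed_top [0.004 0.    0.044] 0.76
scene bed_top [-0.002 -0.008  0.018] 0.22
scene catch_knob [0.015 0.146 0.088] 0.59
scene guard_grip [ 0.16  -0.092  0.096] 0.65
```

View pics/f1.png

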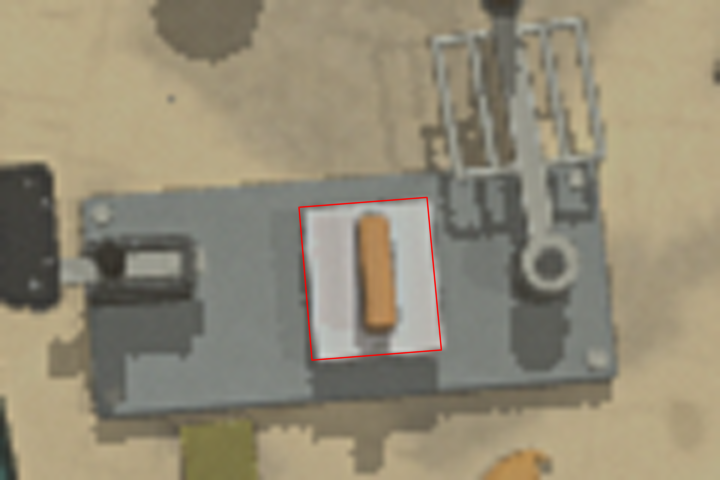

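The die plate fills the predicted seated outline (crop 300-440, 197-360) to about 1 mm. The catch is back (110,260) and the guard is open. Handing in.

```bash
python3 -c "
from bench import robot
print(robot.close_job())"
```

```text
the job is handed in; nothing more can be done
None
```

I handed the job in: the catch is fully back, the guard is fully open, and the ribbed die is seated in the bed's grooves, within about 1 mm of flush in the last picture; the verdict wasn't shown.

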